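# Nest the herb pots and slide their tray home

### The arm

A 6-joint arm with a two-finger parallel gripper is mounted at the origin on the work surface. World frame = base frame: x ahead of the robot, y to its left, z up, the work surface at z = 0. Lengths are in m, angles in degrees, forces in N, time in s.
With the tool pointing down it reaches from about 0.35 to 0.875 m from the base axis. Payload 4.2 kg.
Tool frame: the origin (TCP) lies midway between the tips of the shut fingers; the grasp point (between the pads) lies 19 mm behind it; z points along the fingers, y is the line along which they close (so a half turn about z gives the same grasp; the last joint's range is limited). The gripper opens to 87 mm and grips with 3 to 60 N. Pads are 19 mm wide; open, the fingers measure 117 mm over their backs; the gripper's body (75 mm by 190 mm) begins 51 mm behind the grasp point.
Start: joints at [14.817, 22.042, 0.453, 0, -68.411, -14.817], TCP at [0.625, 0, 0.223] pointing down, gripper open.
Joint ranges: [-179.83, 179.83], [-69.29, 118.12], [-61.27, 80.66], [-181.25, 117.63], [-171.15, -9.14], [-177.46, 177.46]. Speed limits (degrees/s): [159.86, 159.86, 180, 180, 180, 180].

### API

Orientations are given as [roll, pitch, yaw] about the fixed x, y, z axes, in that order (R = Rz(yaw) Ry(pitch) Rx(roll)).
In Python, from workcell import env gives the robot as it stands. The module is installed in compiled form; this text tells all that it offers. Calls block until the motion is done:
- env.goto(position, orientation): joint-space move of the TCP to a pose.
- env.move_straight(position, rotation=None, rate=0.15, force_limit=None): straight line of the TCP; rotation=None keeps the orientation; rate is the mean speed in m/s. With force_limit (N) it stops when the force on the tool has changed by that much, and returns True; else False.
- env.set_joints(angles): joint-space move.
- env.gripper_to(opening, grasp_force=None): opening from 0.0 (shut) to 1.0 (fully open); grasp_force is the grip in N (None keeps the last); returns when the fingers have stopped.
- env.dwell(seconds).
- env.inverse_kinematics(position, orientation): joint angles nearest the present ones, or None.
- env.read_state(): the state.
- env.grab_frame(name): name is "scene" or "side" or "wrist"; returns a dict with "image" (384x512x3 uint8, blue, green, red), "fx", "fy", "cx", "cy" (pixels), "position" and "orientation" of the camera in the world. Camera axes: x right, y up, looking along -z (the intrinsics and any distortion apply to the point x, -y, -z); pixel columns grow to the right and rows downward; lengths in m; the calibration is good to about 2 mm. A picture is of the moment at which its call begins. There is no depth.
A pose or a line that the arm cannot do raises env.Unreachable and nothing moves.
- env.close_job(): hands the job in; it is judged then, once.
Trained networks look in a picture, given as the dict that the camera call returned (one of the last four; its "shot" number tells which), for a name from the list of things; names that differ only in an ending like _2 or _b are one class to them, and where a whole thing is asked for, a point or a joint stands for the part that bears it (a point fixed in the world has none). Each returns a list of dicts, best first, with "score" (0 to 1); they miss things now and then, are a little off and sometimes report something else, mostly with a low value. They report only what shows in the picture. A call takes as long as a camera call. They do not tell look-alikes from the thing itself.
- env.search_frame(picture, thing): "xyz" ([x, y, z] in m, in world coordinates, good to about 4 mm: the middle of the surface that is visible of it).
- env.trace(picture, thing): "mask" (384x512 bool, what is visible of it).
The state is a dict: "clock": time; "joint_positions": joint angles; "qvel": joint speeds; "joint_torque": joint torques, N m; "position": TCP position; "tool_rot": TCP orientation; "force": force on the tool from outside, world axes, zero at the start; "wrist_torque": the same for the moment, N m; "opening": opening from 0.0 (shut) to 1.0 (fully open); "finger_force": force on a finger pad.
Only numpy, scipy, OpenCV 4.12 (cv2) and the standard library are available. Lean on these libraries where they do the work, as an engineer would, in place of code of your own. Each camera call takes 0.05 s, during which the arm holds its last target. There are 200 camera calls.

### The job

Put the empty herb pots away: set the terracotta pot upright into the white pot on the sliding tray and then the blue pot into the terracotta one, lowering each gently until it just rests in the pot below and letting go there, never dropping it or pressing it down so that it jams. Then slide the tray, with the stack standing on it, fully home by its yellow grip until the orange spring catch clicks down behind it. Leave the mug and the jar where they are.

Things in the scene. Friction and masses are not known exactly. Their poses are not given: they have to be found in the camera images.
- white_pot: white tapered round herb pot, open on top, 130 to 250 g, its foot in the tray's seat. Height 95 mm; foot 37 mm across; the outer radius grows 0.14 mm per mm of height up to an upright collar 62 mm across, 67 to 95 mm up (grip there). Mouth 51 mm across; the inside tapers alike to a raised floor 30 mm up. Origin: centre of the underside, z up along its axis; yaw does not matter.
- terracotta_pot: terracotta-orange pot, same shape, weight and origin as the white one; starts upright on the counter on one side of the tray. In another such pot it meets the tapered wall with its underside 45 mm above the other's, rests at 43 to 45 mm, some 16 mm between lower rim and upper collar. A fall over 6 mm or a push over 15 N jams it; under 20 mm/s and 5 N is gentle.
- blue_pot: blue pot, same shape, weight, origin and nesting height as the others; starts upright on the counter, on the other side of the tray from the terracotta pot.
- dock: fixed dock of the sliding tray: white plate 310 x 110 mm, steel side rails 16 mm high. Origin on the counter under the seat (tray pulled out); its x axis is the way the tray slides home (away from the robot, turned by the dock's yaw), z up. A white bridge with the orange spring catch stands at the far end, 134 mm along x, 65 mm high.
- tray (a joint): the tray's travel along the dock's x axis in m: 0 pulled out (at the start), 0.080 at the end stop. It slides with about 1.2 N of friction, and about 3 to 5 N in all are needed over the last 15 mm to lift the spring catch; latched it rests between 0.078 and 0.080 and cannot slide back.
- seat (a point): centre of the round seat on the tray's top (14 mm above the counter; a rim 6 mm high and about 42 mm across inside surrounds it), where the white pot stands. Moves with the tray.
- grip (a point): centre of the top edge of the tray's yellow upright grip, a block 14 mm thick (along the dock's x axis), 44 mm wide and 46 mm tall, 60 mm above the counter at its top, 118 mm from the seat on the side of the robot. Pinch it across its thickness, or push it from the robot's side. Moves with the tray; axes as the dock's.
- catch (a joint): lift of the orange spring catch in m: 0 down (at rest), rises by itself up to about 0.006 while the tray's strike bar passes beneath it and drops back to 0 as it clicks behind the bar, at 0.078 of tray travel.
- mug: white mug 90 mm tall, 76 mm across, with a handle; bystander. Origin: centre of the underside.
- jar: amber glass jar 100 mm tall, 54 mm across; bystander. Origin: centre of the underside.
There are look-alikes about, which are no part of the job. Several things look just like the blue_pot: the one meant starts nearest to the robot's base. Of the things that look like the terracotta_pot, the larger one is meant.

How it is judged (in metres and radians):
On the way, in this order (a step that is already met when the one before it is completed fails the run):
1. the terracotta pot rests in the white pot, let go (z of terracotta_pot in the frame of white_pot between 0.039 and 0.051 m and horizontal distance between terracotta_pot and white_pot below 0.006 m and angle between the z axis of terracotta_pot and the z axis of white_pot, either way round below 0.1 rad and contact force between the fingers and terracotta_pot below 0.1 N), for 0.2 s.
2. the blue pot rests in the terracotta pot, let go (z of blue_pot in the frame of terracotta_pot between 0.039 and 0.051 m and horizontal distance between blue_pot and terracotta_pot below 0.006 m and angle between the z axis of blue_pot and the z axis of terracotta_pot, either way round below 0.1 rad and z of terracotta_pot in the frame of white_pot between 0.039 and 0.051 m and horizontal distance between terracotta_pot and white_pot below 0.006 m and angle between the z axis of terracotta_pot and the z axis of white_pot, either way round below 0.1 rad and contact force between the fingers and blue_pot below 0.1 N), for 0.2 s.
3. the tray is home and the catch has dropped behind it (value of joint tray above 0.0765 m and value of joint catch below 0.002 m), for 0.2 s.
At the end, for the whole second after the job is handed in: Tray latched (travel over 76.5 mm, catch within 2 mm of down); white pot upright in its seat (8 mm); terracotta nested in white, blue in terracotta, each underside 39 to 51 mm above that of the pot below, within 6 mm of its axis and 0.10 rad of parallel; at rest (all of step 3 and z of terracotta_pot in the frame of white_pot between 0.039 and 0.051 m and horizontal distance between terracotta_pot and white_pot below 0.006 m and angle between the z axis of terracotta_pot and the z axis of white_pot, either way round below 0.1 rad and z of blue_pot in the frame of terracotta_pot between 0.039 and 0.051 m and horizontal distance between blue_pot and terracotta_pot below 0.006 m and angle between the z axis of blue_pot and the z axis of terracotta_pot, either way round below 0.1 rad and horizontal distance between white_pot and seat below 0.008 m and z of white_pot in the frame of seat below 0.004 m and angle between white_pot's own z axis and vertical below 0.08 rad and linear speed of each of blue_pot, terracotta_pot below 0.02 m/s); the robot touches nothing.
It fails at once if a pot is dropped onto or pressed into another pot (over 85 N in all on their walls: a push of some 20 N or a fall of some 9 mm) (contact force between any of terracotta_pot, blue_pot and white_pot above 85 N or contact force between blue_pot and terracotta_pot above 85 N).
It fails at once if the white pot is lifted off its tray or tipped (z of white_pot in the frame of seat above 0.015 m or angle between white_pot's own z axis and vertical above 0.3 rad).
It fails at once if the mug or the jar is pushed more than 30 mm or tipped (distance of any of mug, jar from where it was at the start of the episode above 0.03 m or angle between any of mug, jar's own z axis and vertical above 0.4 rad).
It also fails if it takes over 72 s, if anything falls off the work surface, if the arm or the gripper's body presses on something with over 40 N, if the wrist force passes 120 N, or if a joint passes its speed limit or range.

## Working session

There is one attempt and no reset: what is moved stays moved. The work goes in short steps, each a Python script; the robot and the scene stay as the last script left them, time stands still between calls to the robot, and variables do not carry over. Pictures are saved under pics/ and viewed, at most 10 in all, crops included, and the job is handed in when it is done.

```bash
mkdir -p pics; python3 - <<'E'
from workcell import env
import cv2,numpy as np
ims=[]
for c in("scene","side"):
    f=env.grab_frame(c); ims.append(f["image"]); print(c,f["position"],f["orientation"],f["fx"],f["cx"],f["cy"],[k for k in f])
    for t in("white_pot","terracotta_pot","blue_pot","tray","grip","seat","dock","mug","jar","catch"):
        print(t,[(np.round(d["xyz"],3).tolist(),round(d["score"],2)) for d in env.search_frame(f,t)])
cv2.imwrite("pics/a.png",ims[0]);cv2.imwrite("pics/b.png",ims[1])
print(env.read_state())
E
```

```text
scene [1.15101587 0.26558966 0.71513994] [ 44.28203852   0.35841302 113.00452154] 370.44112333888785 259.86625755700453 192.29872520409867 ['image', 'fx', 'fy', 'cx', 'cy', 'position', 'orientation', 'shot']
white_pot [([0.605, -0.053, 0.086], 0.61), ([0.546, -0.047, 0.015], 0.56)]
terracotta_pot [([0.5, -0.271, 0.075], 0.73), ([0.56, -0.182, 0.058], 0.59)]
blue_pot [([0.486, 0.249, 0.074], 0.91), ([0.595, 0.201, 0.077], 0.9), ([0.668, 0.297, 0.055], 0.72), ([0.521, 0.36, 0.074], 0.62)]
tray [([0.545, -0.046, 0.014], 0.92)]
grip []
seat [([0.55, -0.049, 0.015], 0.61)]
dock [([0.648, -0.04, 0.01], 0.8)]
mug [([0.668, 0.296, 0.056], 0.63)]
jar [([0.704, -0.285, 0.068], 0.83), ([0.732, -0.046, 0.061], 0.65), ([0.605, -0.053, 0.084], 0.59)]
catch [([0.734, -0.047, 0.062], 0.55)]
side [ 0.22739006 -0.38941338  0.70645591] [ 38.52044351   0.47897751 -40.08174731] 356.00273879645897 250.31618771138216 191.82711657624972 ['image', 'fx', 'fy', 'cx', 'cy', 'position', 'orientation', 'shot']
white_pot [([0.594, -0.057, 0.09], 0.82)]
terracotta_pot [([0.496, -0.279, 0.076], 0.77), ([0.556, -0.18
[... 448 characters left out ...]
'clock': 1.1, 'joint_positions': array([ 1.48175894e+01,  2.20403447e+01,  4.51731325e-01,  1.03939319e-03,
       -6.84122301e+01, -1.48179480e+01]), 'qvel': array([-0.05494616, -0.08341086,  0.0902624 , -0.03405975,  0.01274284,
       -0.02091208]), 'joint_torque': array([-5.51755147e-04, -3.90481710e+01,  1.87622309e+01,  4.22431782e+00,
        1.54988252e-02, -3.56799535e-05]), 'position': array([6.24967707e-01, 2.65505672e-05, 2.22560723e-01]), 'tool_rot': array([ 1.79999432e+02, -1.15005599e-03, -8.99999762e+01]), 'force': array([ 0.71940803,  0.47257514, -0.55422731]), 'wrist_torque': array([-0.00609116,  0.05341374, -0.04738945]), 'finger_force': 0.0, 'opening': 0.9978914396238978}
```

View pics/a.png

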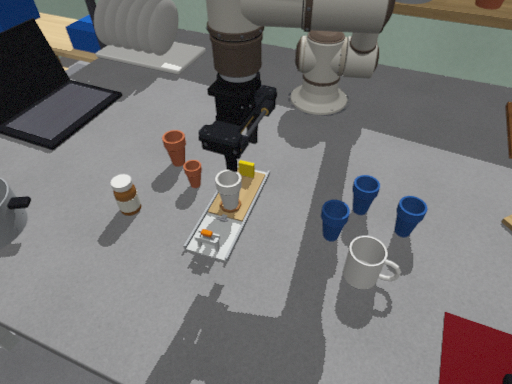

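View pics/b.png

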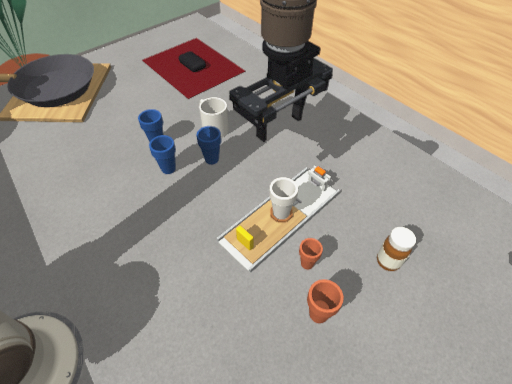

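The scene picture shows:
- **Terracotta look-alikes:** the large one at (175,148) and a small one at (193,174). I choose the large one.
- **Blue look-alikes:** (365,195), (334,221) and (409,217). The first, at about (0.475, 0.243), is nearest the base (0.53 m against about 0.62 m).
- **White look-alikes:** the white pot at (229,190), with the mug at (365,262).

Next I fit the pots precisely and check the choice in a crop.

```bash
cat > h.py <<'E'
from workcell import env
import cv2,numpy as np
from scipy.optimize import least_squares
from scipy.spatial.transform import Rotation as R
def proj(f,P):
    q=(np.atleast_2d(P)-f["position"])@R.from_euler('xyz',f["orientation"],degrees=True).as_matrix()
    return np.c_[f["cx"]+f["fx"]*q[:,0]/-q[:,2], f["cy"]-f["fy"]*q[:,1]/-q[:,2]]
A=np.linspace(0,2*np.pi,48,endpoint=False)
def hull(f,p,z,lo,hi):
    hs=[(lo,.0185+.14*lo),(min(hi,.067),.0185+.14*min(hi,.067))]
    if hi>.067: hs+=[(.067,.031),(hi,.031)]
    P=np.concatenate([np.c_[p[0]+r*np.cos(A),p[1]+r*np.sin(A),0*A+z+h] for h,r in hs])
    return cv2.convexHull(proj(f,P).astype(np.float32))[:,0]
def cen(h):
    m=cv2.moments(h); return np.array([m["m10"]/m["m00"],m["m01"]/m["m00"]])
def fit(frames,name,p0,z,lo=0.,hi=.095,fitz=False,verbose=True):
    """least-squares pot position from mask centroids"""
    obs=[]
    for f in frames:
        g=cen(hull(f,p0,z,lo,hi)); best=None
        for d in env.trace(f,name):
            m=d["mask"].astype(np.uint8)
            if m.sum()<30: continue
            ys,xs=np.nonzero(m); c=np.array([xs.mean(),ys.mean()])
            if best is None or np.linalg.norm(c-g)<np.linalg.norm(best[1]-g):
                hh=cv2.convexHull(np.c_[xs,ys].astype(np.float32))[:,0]; best=(d["score"],cen(hh),cv2.contourArea(hh),cv2.boundingRect(m))
        if best is None or np.linalg.norm(best[1]-g)>25: obs.append(None);continue
        obs.append(best)
    use=[(f,o) for f,o in zip(frames,obs) if o is not None]
    fun=lambda v:np.concatenate([cen(hull(f,v[:2],v[2] if fitz else z,lo,hi))-o[1] for f,o in use])
    s=least_squares(fun,[*p0[:2],z] if fitz else p0[:2],diff_step=1e-4)
    if verbose: print(name,np.round(s.x,4),"res px",np.round(s.fun,1),"area",[round(o[2]/cv2.contourArea(hull(f,s.x,s.x[2] if fitz else z,lo,hi)),2) for f,o in use],"sc",[round(o[0],2) for f,o in use])
    return s.x
def down(yaw): return [180,0,yaw]
E
python3 - <<'E'
from h import *
F=[env.grab_frame("scene"),env.grab_frame("side")]
fit(F,"white_pot",[.6,-.055],.014,lo=.006)
fit(F,"terracotta_pot",[.498,-.275],0)
fit(F,"blue_pot",[.475,.243],0)
fit(F,"terracotta_pot",[.558,-.184],0)
fit(F,"blue_pot",[.585,.198],0)
for f,n in zip(F,"ab"):
    hsv=cv2.cvtColor(f["image"],cv2.COLOR_BGR2HSV)
    for nm,lo,hi in(("yellow",(24,150,120),(33,255,255)),("orange",(6,220,200),(16,255,255))):
        m=cv2.inRange(hsv,lo,hi); k,l,st,c=cv2.connectedComponentsWithStats(m)
        print(nm,[(st[i].tolist(),c[i].round(1).tolist()) for i in range(1,k) if st[i][4]>25])
f=F[0]["image"]; g=F[1]["image"]
cv2.imwrite("pics/c.png",np.hstack([cv2.resize(f[120:260,140:280],(400,400)),cv2.resize(g[100:200,120:260],(400,400))]))
E
```

```text
white_pot [ 0.5936 -0.0587] res px [ 0.3 -0.5  0.4 -0.3] area [0.96, 1.0] sc [0.9, 0.9]
terracotta_pot [ 0.4886 -0.28  ] res px [ 0.3 -0.1  0.2 -0. ] area [0.9, 0.96] sc [0.7, 0.68]
blue_pot [0.4692 0.2482] res px [ 0.1 -0.   0.1  0.1] area [0.9, 0.95] sc [0.58, 0.93]
terracotta_pot [ 0.5475 -0.1902] res px [-0.7 -5.2  0.7 -3. ] area [0.45, 0.52] sc [0.84, 0.56]
blue_pot [0.5792 0.2011] res px [ 0.  -0.2  0.1 -0.2] area [0.95, 0.93] sc [0.55, 0.77]
yellow [([239, 160, 15, 18, 208], [245.9, 168.3])]
orange []
yellow [([236, 226, 17, 24, 256], [244.3, 237.2])]
orange []
```

View pics/c.png

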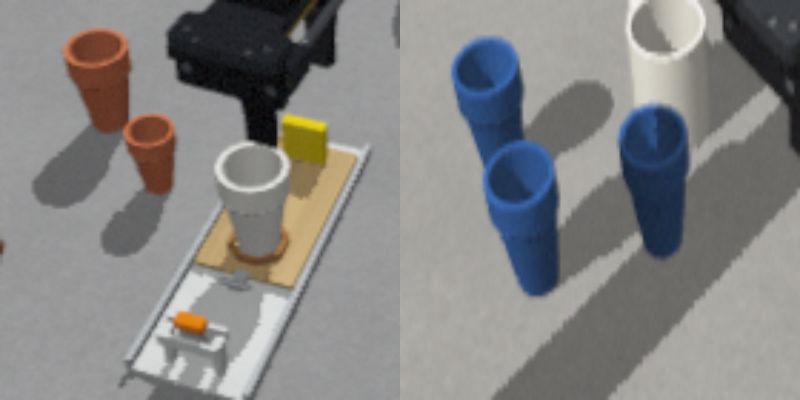

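The crop confirms it: the large terracotta pot is the one further left and up, and the blue pot nearest the robot is the front-left one in the side view. Now I grasp the terracotta pot.

```bash
python3 - <<'E'
from h import *
import time
x,y=.4886,-.280
env.goto([x,y,.17],down(-124))
env.move_straight([x,y,.067],rate=.1,force_limit=8)
print(env.read_state()["position"])
env.gripper_to(0.,15); s=env.read_state(); print(s["opening"],s["finger_force"],s["force"])
env.move_straight([x,y,.215],rate=.12)
env.move_straight([.5936,-.0587,.215],rate=.2)
env.dwell(.3); s=env.read_state(); print(s["clock"],s["position"],s["opening"],s["force"],s["wrist_torque"])
F=[env.grab_frame("scene"),env.grab_frame("side"),env.grab_frame("wrist")]
fit(F[:2],"terracotta_pot",[.5936,-.0587],.148,hi=.067,fitz=True)
fit(F[:2],"terracotta_pot",[.5936,-.0587],.148,fitz=True)
fit(F[:2],"white_pot",[.5936,-.0587],.014,lo=.006)
im=np.hstack([cv2.resize(F[0]["image"][80:280,140:340],(400,400)),cv2.resize(F[1]["image"][80:280,180:380],(400,400))])
cv2.imwrite("pics/d.png",im);cv2.imwrite("pics/w.png",F[2]["image"])
E
```

```text
[ 0.48915302 -0.28015918  0.06765283]
0.7170785150199347 14.990501278189186 [-0.19812018  0.58023241  1.53311387]
7.7 [ 0.59343583 -0.05921901  0.21511723] 0.7188581150414005 [-0.38284919  0.01836172 -1.80015284] [-0.01832745 -0.08549709 -0.00701014]
terracotta_pot [ 0.5938 -0.0595  0.1659] res px [-0.3  0.1 -0.3 -0.1] area [1.29, 1.31] sc [0.69, 0.72]
terracotta_pot [ 0.5935 -0.0597  0.1474] res px [-0.4  0.1 -0.3 -0.1] area [0.87, 0.9] sc [0.69, 0.72]
white_pot [ 0.5927 -0.0594] res px [-0.  -1.   0.3 -0.7] area [0.96, 0.93] sc [0.94, 0.75]
```

View pics/d.png

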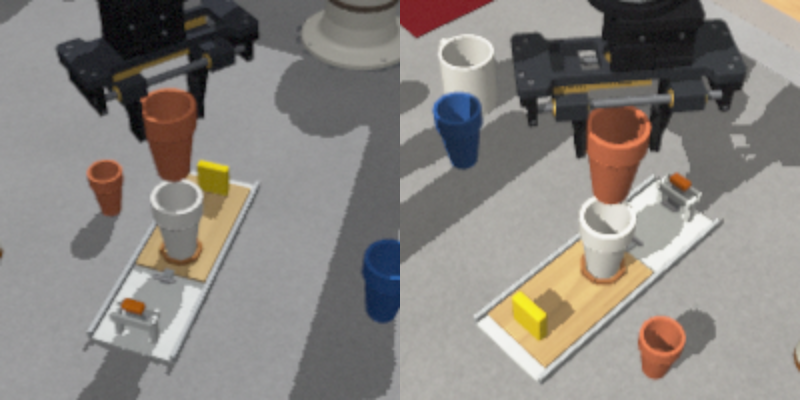

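The picture shows the terracotta pot held upright right above the white pot; the fits put them within 1 mm. Now I lower it gently.

```bash
cat >> h.py <<'E'
def fmean(n=8):
    a=[]
    for _ in range(n): env.dwell(.02); a.append(env.read_state()["force"])
    return np.mean(a,0)
def lower(xy,z1,zend,lim=2.5):
    """lower to z1 quickly, then slowly with lateral force-following until rest"""
    xy=np.array(xy,float)
    print("fast hit",env.move_straight([*xy,z1],rate=.05,force_limit=4))
    f0=fmean(); print("f0",f0.round(2)); z=env.read_state()["position"][2]
    for i in range(12):
        hit=env.move_straight([*xy,zend],rate=.012,force_limit=lim)
        df=fmean()-f0; z=env.read_state()["position"][2]
        print("hit",hit,"z",round(z,4),"dF",df.round(2),"xy",xy.round(4))
        if not hit or df[2]>3.5: break
        if z<zend+.0035: break
        l=df[:2]; n=np.linalg.norm(l)
        if n>.4: xy=xy+l/n*min(.0006,.0006*n)
        env.move_straight([*xy,z+.0003],rate=.02)
    return z
E
python3 - <<'E'
from h import *
lower([.5928,-.0590],.148,.1245)
print(env.read_state()["clock"])
F=[env.grab_frame("scene"),env.grab_frame("side")]
fit(F,"white_pot",[.593,-.059],.014,lo=.006)
fit(F,"terracotta_pot",[.593,-.059],.0585,lo=.05,fitz=True)
E
```

```text
fast hit False
f0 [ 0.16 -0.02 -1.85]
hit True z 0.1245 dF [-0.16 -0.1   4.94] xy [ 0.5928 -0.059 ]
11.9333
white_pot [ 0.5916 -0.0615] res px [-1.3 -6.5  0.8 -5.4] area [0.67, 0.68] sc [0.77, 0.75]
terracotta_pot [ 0.5913 -0.0607  0.0539] res px [-0.7  0.2 -0.6 -0.2] area [0.83, 0.81] sc [0.96, 0.89]
```

```bash
python3 - <<'E'
from h import *
f0=np.array([.16,-.02,-1.85])
p=env.read_state()["position"]
for i in range(6):
    d=fmean()-f0
    print(d.round(2))
    if d[2]<2.5: break
    p[2]+=.0003; env.move_straight(p,rate=.02)
env.gripper_to(1.); env.dwell(.2)
s=env.read_state(); print(s["opening"],s["finger_force"],s["force"],s["clock"])
env.move_straight([p[0],p[1],.26],rate=.12)
F=[env.grab_frame("scene"),env.grab_frame("side")]
fit(F,"white_pot",[.593,-.059],.014,lo=.006,hi=.095)
fit(F,"terracotta_pot",[.593,-.059],.0585,lo=.051,fitz=True)
cv2.imwrite("pics/e.png",np.hstack([cv2.resize(F[0]["image"][80:280,140:340],(400,400)),cv2.resize(F[1]["image"][80:280,180:380],(400,400))]))
for f in F:
    hsv=cv2.cvtColor(f["image"],cv2.COLOR_BGR2HSV); m=cv2.inRange(hsv,(24,150,120),(33,255,255)); ys,xs=np.nonzero(m); print(xs.mean(),ys.mean(),len(xs))
E
```

```text
[ 0.26 -0.13  7.36]
[ 0.89 -0.48  3.83]
[ 1.25 -0.57  0.81]
0.9967931014889643 0.0 [0.88507638 0.7673993  0.8687236 ] 14.075
white_pot [ 0.592  -0.0612] res px [-1.  -6.1  1.  -4.9] area [0.67, 0.67] sc [0.78, 0.55]
terracotta_pot [ 0.5923 -0.0597  0.0565] res px [ 0.2 -0.   0.1  0. ] area [0.92, 0.98] sc [0.69, 0.78]
246.6086956521739 168.42391304347825 184
244.3139534883721 237.2906976744186 258
```

View pics/e.png

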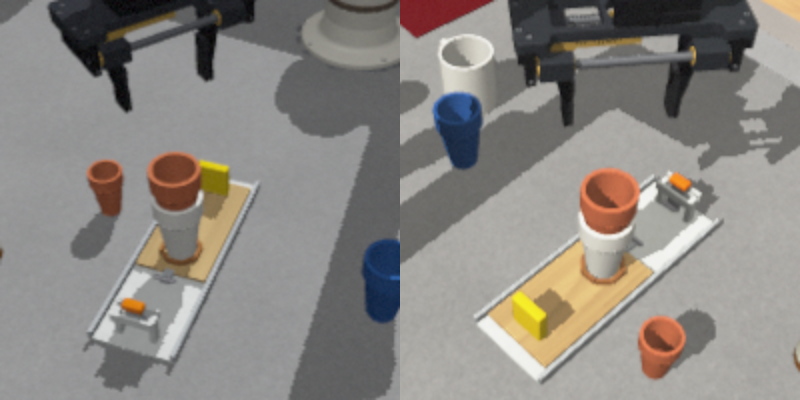

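The terracotta pot stands straight in the white one, with its underside about 43 mm up. Next is the blue pot.

```bash
python3 - <<'E'
from h import *
x,y=.4692,.2482
env.goto([x,y,.17],down(-65))
F=[env.grab_frame("scene"),env.grab_frame("side")]
fit(F,"blue_pot",[x,y],0)
env.move_straight([x,y,.067],rate=.1,force_limit=8)
print(env.read_state()["position"])
env.gripper_to(0.,15); s=env.read_state(); print(s["opening"],s["finger_force"],s["force"])
env.move_straight([x,y,.262],rate=.12)
env.move_straight([.5923,-.0595,.262],rate=.2)
env.dwell(.3); s=env.read_state(); print(s["clock"],s["position"],s["opening"],s["force"])
F=[env.grab_frame("scene"),env.grab_frame("side")]
fit(F,"blue_pot",[.5923,-.0595],.195,fitz=True)
fit(F,"terracotta_pot",[.5923,-.0595],.0575,lo=.051,fitz=True)
cv2.imwrite("pics/f.png",np.hstack([cv2.resize(F[0]["image"][60:260,140:340],(400,400)),cv2.resize(F[1]["image"][60:260,180:380],(400,400))]))
E
```

```text
blue_pot [0.4692 0.2487] res px [ 0.  -0.1  0.  -0.1] area [0.93, 0.94] sc [0.6, 0.98]
[0.46962259 0.24855345 0.06761408]
0.7162148228068868 14.981738788128496 [ 0.41770518 -0.15169492  1.52774915]
22.7667 [ 0.59226103 -0.05910627  0.26209905] 0.7149462284307926 [-0.59238034 -0.20426019 -2.55425892]
blue_pot [ 0.5913 -0.0662  0.1715] res px [-1.7  0.4 -1.5 -0.4] area [0.66, 0.49] sc [0.7, 0.97]
terracotta_pot [ 0.5921 -0.0597  0.0556] res px [ 0.1 -0.   0.1  0. ] area [0.95, 0.94] sc [0.8, 0.71]
```

View pics/f.png

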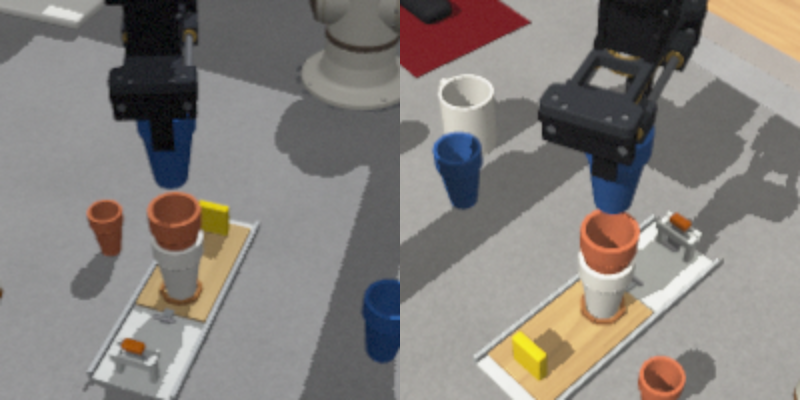

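The gripper hides the blue pot in this view, so I turn the wrist for a clear look, then lower.

```bash
python3 - <<'E'
from h import *
p=[.5923,-.0595,.262]
env.move_straight(p,rotation=down(-124)); env.dwell(.3)
F=[env.grab_frame("scene"),env.grab_frame("side")]
b=fit(F,"blue_pot",p[:2],.195,fitz=True)
t=fit(F,"terracotta_pot",p[:2],.0575,lo=.051,fitz=True)
q=env.read_state()["position"]; print(q,env.read_state()["clock"])
e=t[:2]-b[:2]; print("e",e)
if np.linalg.norm(e)<.004:
    lower(q[:2]+e,.192,.1675,lim=1.8)
    F=[env.grab_frame("scene"),env.grab_frame("side")]
    fit(F,"blue_pot",t[:2],.1,lo=.051,fitz=True); fit(F,"terracotta_pot",t[:2],.0575,lo=.051,fitz=True)
E
```

```text
blue_pot [ 0.5931 -0.0596  0.1943] res px [-0.3  0.1 -0.2 -0.1] area [0.89, 0.97] sc [0.96, 0.72]
terracotta_pot [ 0.5927 -0.0596  0.0563] res px [ 0.1 -0.   0.1  0. ] area [0.93, 0.9] sc [0.63, 0.68]
[ 0.5923247  -0.0595058   0.26201928] 24.85
e [-4.12944008e-04 -2.83708002e-05]
fast hit False
f0 [ 0.12 -0.27 -2.  ]
hit True z 0.1685 dF [-0.3   1.21  2.5 ] xy [ 0.5919 -0.0595]
blue_pot [ 0.5901 -0.0603  0.0982] res px [-0.6  0.2 -0.6 -0.2] area [0.9, 0.88] sc [0.71, 0.84]
terracotta_pot [ 0.59   -0.0614  0.0425] res px [ 0.1 -0.   0.1  0. ] area [0.68, 0.57] sc [0.85, 0.58]
```

```bash
python3 - <<'E'
from h import *
env.gripper_to(1.); env.dwell(.2)
s=env.read_state(); print(s["opening"],s["finger_force"],s["clock"])
p=s["position"]
env.move_straight([p[0],p[1],.30],rate=.12)
env.move_straight([.42,-.15,.30],rate=.25)
F=[env.grab_frame("scene"),env.grab_frame("side")]
fit(F,"blue_pot",[.5923,-.0597],.1,lo=.051,fitz=True); fit(F,"terracotta_pot",[.5923,-.0597],.0575,lo=.05,fitz=True)
obs=[]
for f in F:
    m=cv2.inRange(cv2.cvtColor(f["image"],cv2.COLOR_BGR2HSV),(24,150,90),(33,255,255)); ys,xs=np.nonzero(m)
    obs.append(cen(cv2.convexHull(np.c_[xs,ys].astype(np.float32)))); print(len(xs))
def h(f,v):
    c,s=np.cos(v[2]),np.sin(v[2])
    P=[[v[0]+a*.007*c-b*.022*s,v[1]+a*.007*s+b*.022*c,z] for a in(-1,1) for b in(-1,1) for z in(.014,.06)]
    return cv2.convexHull(proj(f,P).astype(np.float32))
for use in([0,1],[1]):
    s=least_squares(lambda v:np.concatenate([cen(h(F[i],[v[0],v[1],np.arctan2(-.0597-v[1],.5925-v[0])]))-obs[i] for i in use]),[.475,-.065],diff_step=1e-4)
    print("grip",s.x,s.fun,"yaw",np.degrees(np.arctan2(-.0597-s.x[1],.5925-s.x[0])),"dist",np.hypot(.5925-s.x[0],-.0597-s.x[1]))
cv2.imwrite("pics/g.png",np.hstack([cv2.resize(F[0]["image"][80:280,140:340],(400,400)),cv2.resize(F[1]["image"][80:280,180:380],(400,400))]))
E
```

```text
1.000057575345908 0.0 29.55
blue_pot [ 0.5831 -0.055   0.0969] res px [ 3.9 -1.   3.4  1. ] area [0.95, 0.09] sc [0.78, 0.58]
terracotta_pot [ 0.5846 -0.0629  0.0392] res px [ 0.2 -0.   0.2  0. ] area [0.76, 0.32] sc [0.69, 0.44]
191
264
grip [ 0.47424331 -0.06600936] [-0.19151129 -0.25962241 -0.07570615 -0.22218603] yaw 3.05401248611779 dist 0.11842488241345299
grip [ 0.47401131 -0.06655297] [-2.89943844e-06  1.92388839e-06] yaw 3.3100978448584093 dist 0.11868669678085936
```

View pics/g.png

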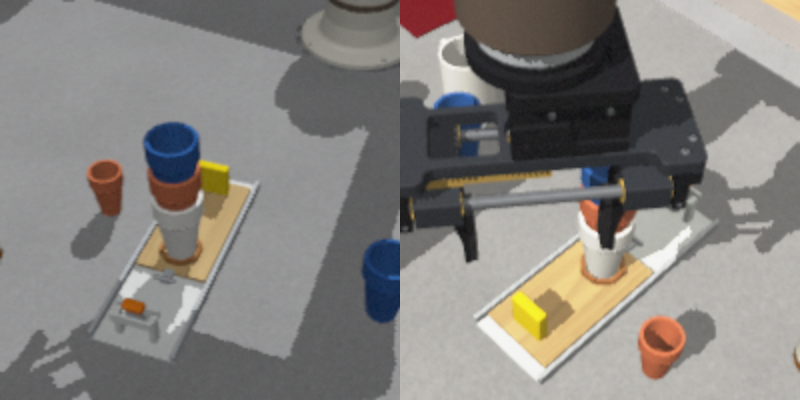

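The stack stands straight. The grip is at about (0.474, -0.066) and the dock's yaw is about 3.1°. Now I push the tray home with shut fingers.

```bash
cat >> h.py <<'E'
yw=np.radians(3.1); u=np.array([np.cos(yw),np.sin(yw)]); G=np.array([.4742,-.0661])
def gp(d,z=.035): return [*(G+d*u),z]   # d along the dock axis from the grip centre
E
python3 - <<'E'
from h import *
env.goto(gp(-.045,.2),down(-176.9))
env.gripper_to(0.)
env.move_straight(gp(-.045),rate=.12,force_limit=10)
print(env.read_state()["position"],gp(-.045))
f0=fmean()
h=env.move_straight(gp(-.007),rate=.03,force_limit=1.)
p=env.read_state()["position"]; d0=(p[:2]-G)@u; print("contact",h,d0,(fmean()-f0).round(2))
h=env.move_straight(gp(d0+.062),rate=.03,force_limit=8)
print(h,(env.read_state()["position"][:2]-G)@u-d0,(fmean()-f0).round(2),env.read_state()["clock"])
F=[env.grab_frame("scene"),env.grab_frame("side")]
cv2.imwrite("pics/h.png",np.hstack([cv2.resize(F[0]["image"][80:280,140:340],(400,400)),cv2.resize(F[1]["image"][80:280,180:380],(400,400))]))
E
```

```text
[ 0.42973846 -0.06845708  0.03552904] [np.float64(0.42926584983532046), np.float64(-0.06853354658431489), 0.035]
contact True -0.01653343270926731 [-0.05  0.25 -0.22]
False 0.0620640873324666 [-1.12  0.18 -0.94] 39.6667
```

View pics/h.png

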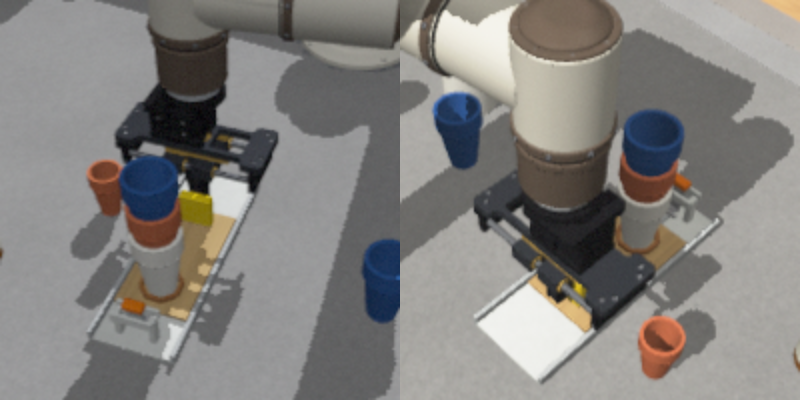

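The tray is about 60 mm along and the stack is still upright. I push the last stretch slowly against the catch.

```bash
python3 - <<'E'
from h import *
d0=-.01653; f0=fmean()
for t in(.072,.0765,.079,.0805,.082,.0835):
    h=env.move_straight(gp(d0+t),rate=.012,force_limit=14)
    f=fmean(4)-f0; print(t,h,round((env.read_state()["position"][:2]-G)@u-d0,4),f.round(2))
    if h or -f[0]>10: break
print(env.read_state()["clock"])
E
```

```text
0.072 False 0.0686 [-6.92  1.25  6.06]
0.0765 False 0.0777 [1.28 0.34 0.42]
0.079 False 0.0794 [0.51 0.02 0.73]
0.0805 False 0.0797 [-2.08  0.14  2.81]
0.082 False 0.0797 [-5.47  0.57  5.24]
0.0835 False 0.0797 [-8.36  1.47  7.87]
42.9917
```

```bash
python3 - <<'E'
from h import *
d0=-.01653
env.move_straight(gp(d0+.04),rate=.08); env.move_straight(gp(d0+.04,.2),rate=.15)
env.goto([.42,.25,.3],down(-120))
F=[env.grab_frame("scene"),env.grab_frame("side")]
w=np.array([.5925,-.0597])+.0795*u; print("expect",w)
fit(F,"blue_pot",w,.1,lo=.051,fitz=True); fit(F,"terracotta_pot",w,.0575,lo=.05,hi=.095,fitz=True)
cv2.imwrite("pics/i.png",np.hstack([cv2.resize(F[0]["image"][100:300,100:300],(400,400)),cv2.resize(F[1]["image"][80:280,200:400],(400,400))]))
print(env.read_state()["clock"])
E
```

```text
expect [ 0.67188367 -0.05540073]
blue_pot [ 0.6724 -0.0539  0.0996] res px [ 0.3 -0.1  0.3  0.1] area [0.94, 0.93] sc [0.73, 0.95]
terracotta_pot [ 0.6747 -0.0514  0.0376] res px [-0.3  0.1 -0.3 -0.1] area [0.42, 0.6] sc [0.9, 0.59]
46.5167
```

View pics/i.png

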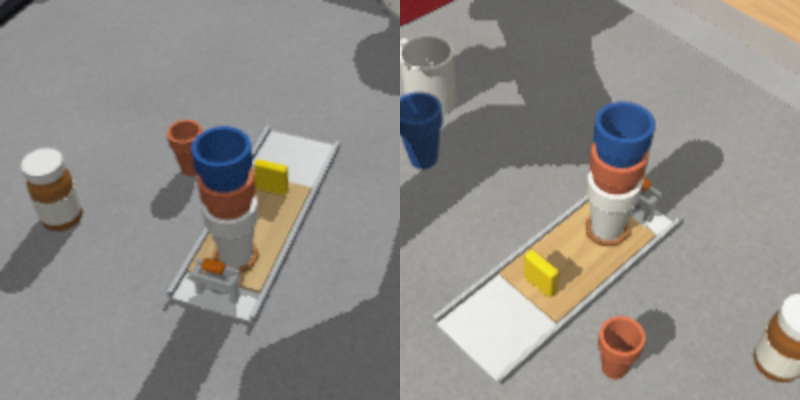

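The tray is home, the stack is upright, the catch is down behind the bar, and the mug and jar are untouched. Handing in.

```bash
python3 -c "
from workcell import env
print(env.close_job())"
```

```text
the job is handed in; nothing more can be done
None
```

The terracotta and blue pots are nested in the white pot, the tray is pushed home past the catch to its end stop, and the job is handed in at about 47 s; the hand-in returned no verdict.

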